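# Set up the hand-rest bridge over the wooden star

### The arm

A 7-joint arm with a two-finger parallel gripper is mounted at the origin on a cart in front of the work surface, level with it; the furniture and walls round the work are solid. World frame = base frame: x ahead of the robot, y to its left, z up, the work surface at z = 0. Lengths are in m, angles in rad, forces in N, time in s.
With the tool pointing down it reaches from about 0.425 to 0.8 m from the base axis. Payload 8.3 kg.
Tool frame: the origin (TCP) lies midway between the tips of the shut fingers; the grasp point (between the pads) lies 19 mm behind it; z points along the fingers, y is the line along which they close (so a half turn about z gives the same grasp; the last joint's range is limited). The gripper opens to 85 mm and grips with 20 to 120 N. Pads are 22 mm wide; open, the fingers measure 114 mm over their backs; the gripper's body (76 mm by 85 mm) begins 54 mm behind the grasp point. The pads swing forward as they close: fully open they stand 13 mm farther back than shut.
Start: joints at [1.228, 0.383, 0.016, 1.37, -0.006, 1.388, -0.046], TCP at [0.173, -0.601, 0.231] pointing down, gripper open.
Joint ranges: [-2.95, 2.95], [-0.25, 2.06], [-1.52, 1.56], [0.18, 2.33], [-1.44, 4.58], [0.02, 2.06], [-3.01, 3.01]. Speed limits (rad/s): [2.39, 2.39, 3.01, 3.01, 3.14, 3.14, 3.14].

### API

Orientations are given as [roll, pitch, yaw] about the fixed x, y, z axes, in that order (R = Rz(yaw) Ry(pitch) Rx(roll)).
In Python, from plant import sense, optics, close_job gives the robot as it stands. The module is installed in compiled form; this text tells all that it offers.
- The arm moves only by the tool arm_command, never from a script. Its argument "moves" is a list of rows, each a list of 3 entries, a list of its own where there are three numbers: the finger opening in m, from 0 to 0.0854, then the shift along the world's x, y, z in m, then the turn, a rotation vector about the world's x, y, z in degrees. A call has 1 to 20 rows; each row is the pose to reach, as a shift and turn from the pose commanded when the call began; what a row does not reach only later rows make up. A row lasts 1/12 s, in which the tool goes at most 41.7 mm and 7.16 degrees, less where a joint would pass 70% of its speed; a pose out of reach is approached as far as the arm can. A call with a gripper value outside its range is refused whole. The fingers move at their own pace and stop on an object; "newtons" is the grip in N (left out, the last holds). Time passes only in rows, so rows that repeat a pose let the fingers close. It gives the time, the measured TCP pose, the force, the opening and the grip force at its end, in the units of the state.
- sense(): the state, without advancing time (a new reading comes with each control period).
- optics.capture(name): name is "scene" or "top" or "wrist"; returns the picture (480x640x3 uint8, red, green, blue); there is no depth.
- optics.camera_params(name): a dict with "fx", "fy", "cx", "cy" (pixels), "position" and "orientation" of the camera in the world. Camera axes: x right, y up, looking along -z (the intrinsics and any distortion apply to the point x, -y, -z); pixel columns grow to the right and rows downward; lengths in m; the calibration is good to about 2 mm. A picture is of the moment at which its call begins: read the wrist's pose just before it. camera_params takes no time and is no camera call; for the wrist camera it gives the pose at the moment of the call.
- close_job(): hands the job in; it is judged then, once.
The state is a dict: "time": time; "q": joint angles; "joint_velocities": joint speeds; "joint_torque": joint torques, N m; "eef_pos": TCP position; "tcp_rot": TCP orientation; "ft_force": force on the tool from outside, world axes, zero at the start; "ft_torque": the same for the moment, N m; "width": finger opening in m; "gripper_force": force on a finger pad.
Only numpy, scipy, OpenCV 4.12 (cv2) and the standard library are available. Lean on these libraries where they do the work, as an engineer would, in place of code of your own. Each camera call takes 0.05 s, during which the arm holds its last target. There are 200 camera calls.

### The job

Set up the star for coating it with resin: stand the two tall angle blocks left and right of the square plaque, one on each side in line with the star, feet pointing away from it and webs parallel to the plaque's sides with a gap of about 16 mm between web and plaque. Lay the wooden batten across the tops of both blocks, centred over the star as a level hand rest, and stand the dusty resin jar behind the plaque (on the side away from the robot), in line with the star, with a gap of about 20 mm between jar and plaque. The low angle block is too short and stays where it is; leave the other things alone and never let anything touch the star.

Things in the scene. Friction and masses are not known exactly. Their poses are not given: they have to be found in the camera images.
- plaque: square plywood plaque fixed on the bench, 96 x 96 mm, 10 mm thick, a six-pointed wooden star on its middle. Origin: centre of its underside. x points away from the robot (behind), y to the left, along its edges (it may be turned a little), z up
- star: plain wooden star, about 80 mm across, 12 mm thick, fixed flat on the plaque (top 22 mm above the bench), sharing its centre. Origin: centre of its underside
- block_a_centre (a point): tall L-shaped cast angle block, 0.2 kg, on its foot: upright web 44 wide, 12 thick, 80 mm high; foot 10 mm thick reaching 44 mm from the web's mid-plane to one side only, with a low gusset rib. Point: middle of the web, 40 mm up. x: along the web's 44 mm width; +y: towards the toe of the foot; z up. Grip from above across the 12 mm thickness of the web, 60 mm up; may go on either side
- block_b_centre (a point): The other, equal, tall L-shaped cast angle block, 0.2 kg, on its foot: upright web 44 wide, 12 thick, 80 mm high; foot 10 mm thick reaching 44 mm from the web's mid-plane to one side only, with a low gusset rib. Point: middle of the web, 40 mm up. x: along the web's 44 mm width; +y: towards the toe of the foot; z up. Grip from above across the 12 mm thickness of the web, 60 mm up
- low_block_centre (a point): low angle block of the same make but smaller, not used: web 32 wide, 12 thick, 50 mm high, foot 34 mm long. Point: middle of its web, 25 mm above the bench
- batten_centre (a point): straight pale wooden batten lying flat on the bench, 184 x 30 mm, 16 mm thick. Point: its centre, 8 mm above its underside. y: along its 184 mm length (both ends alike), x: across its 30 mm width, z up. 0.06 kg. Two fixed toy-plane stands 200 mm tall stand on the bench between it and the plaque: carry things over or round them
- resin_centre (a point): dusty jar with a pale paper label and a grey lid, standing on the open bench in reach (not among the tins at the back), 68 mm diameter, 101 mm high. Point: on its axis, 50 mm above its underside; z up. Grip its body across the 68 mm. 0.3 kg
- tin: small round paint tin, a bystander, 77 mm diameter, 78 mm high. Origin: centre of its underside
- sander: cork sanding block, a bystander, 58 x 105 x 34 mm. Origin: centre of its underside
- tape: roll of masking tape lying flat, a bystander, 98 mm diameter, 25 mm high. Origin: centre of its underside
Things that resemble listed ones, but are neither listed nor needed, are in the scene too. What is shaped like the part that bears block_a_centre but blue is not meant.

How it is judged:
By the outcome, as a careful person would: the job done as asked, in the order asked, and still so for the second after the job is handed in, with the robot touching nothing.
It also fails if it takes over 133 s, if anything falls off the work surface, if the arm or the gripper's body presses on something with over 40 N, if the wrist force passes 120 N, or if a joint passes its speed limit or range.

## Working session

There is one attempt and no reset: what is moved stays moved. The work goes in short steps, Python scripts to look and compute and a tool call to move; the robot and the scene stay as the last step left them, time stands still between calls to the robot, and variables do not carry over. Pictures are saved under pics/ and viewed, at most 14 in all, crops included, and the job is handed in when it is done.

Besides the shell and the picture viewer there is one more tool, called after "Request:" as name(argument=value, ...) on one line, values as JSON. arm_command: Moves the arm, as the interface text tells. Its arguments: {"type":"object","properties":{"moves":{"type":"array"},"newtons":{"type":"number"}},"required":["moves"]}

```bash
mkdir -p pics
python3 - <<'E'
from plant import sense, optics
import cv2
for n in ["scene","top"]:
    im=optics.capture(n); cv2.imwrite(f"pics/{n}0.png",im[:,:,::-1]); print(n,optics.camera_params(n))
print(optics.camera_params("wrist"))
s=sense();print(s)
E
```

```text
scene {'fx': 441.54384378278303, 'fy': 441.54384378278303, 'cx': 324.486968493394, 'cy': 248.62578061537195, 'position': array([-0.11557161,  0.70386601,  0.77189525]), 'orientation': array([ 9.12499999e-01, -9.55469783e-04, -2.24903958e+00])}
top {'fx': 462.57323309917393, 'fy': 462.57323309917393, 'cx': 313.8074685024724, 'cy': 237.72127451228198, 'position': array([0.54435081, 0.11708502, 1.30254414]), 'orientation': array([ 0.04023415,  0.00937071, -1.54305168])}
{'fx': 347.51646122977996, 'fy': 347.51646122977996, 'cx': 319.12169396515037, 'cy': 239.75255659611767, 'position': array([ 0.25032065, -0.5781002 ,  0.3724848 ]), 'orientation': array([-0.31964331,  0.002315  , -1.29116159])}
{'time': 0.1, 'q': array([ 1.22807239,  0.3841751 ,  0.01637234,  1.3710741 , -0.006326  ,
        1.38820894, -0.04648153]), 'joint_velocities': array([-2.65054461e-05, -2.33862308e-03,  6.33751963e-04, -1.70713931e-03,
       -1.97750428e-03, -7.92308682e-04, -6.07521808e-04]), 'joint_torque': array([ 4.28612460e-03, -6.29131651e+01,  8.48402549e-01, -3.72752273e+01,
        1.69056177e-02,  1.05465690e-02, -6.42680652e-05]), 'eef_pos': array([ 0.17253277, -0.60022569,  0.2303544 ]), 'tcp_rot': array([-3.13977536e+00,  1.72576045e-06,  2.79903412e-01]), 'ft_force': array([ 0.33452624, -0.12992214, -0.23458639]), 'ft_torque': array([-0.03295729, -0.00021622,  0.05152947]), 'gripper_force': 0.0, 'width': 0.08536682844344902}
```

View pics/scene0.png

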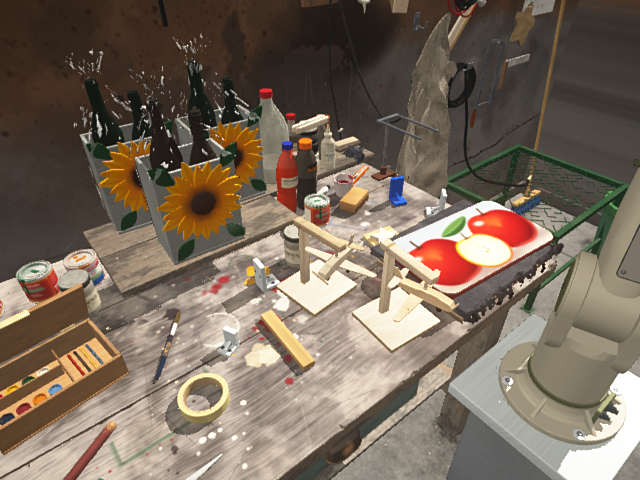

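View pics/top0.png

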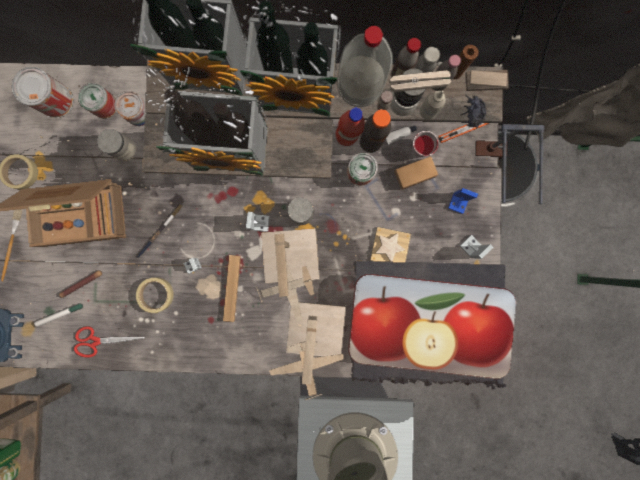

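```bash
cat > h.py <<'E'
import numpy as np, cv2
from scipy.spatial.transform import Rotation as R
def ray(p,u,v):
    d=np.array([(u-p['cx'])/p['fx'],-(v-p['cy'])/p['fy'],-1.])
    return np.array(p['position']),R.from_euler('xyz',p['orientation']).as_matrix()@d
def onz(p,u,v,z):
    o,d=ray(p,u,v); return o+d*(z-o[2])/d[2]
def proj(p,X):
    c=R.from_euler('xyz',p['orientation']).as_matrix().T@(np.array(X)-p['position'])
    return np.array([p['cx']-p['fx']*c[0]/c[2],p['cy']+p['fy']*c[1]/c[2]])
def tri(p1,a,p2,b):
    o1,d1=ray(p1,*a);o2,d2=ray(p2,*b)
    d1=d1/np.linalg.norm(d1);d2=d2/np.linalg.norm(d2)
    t=np.linalg.lstsq(np.c_[d1,-d2],o2-o1,rcond=None)[0]
    a=o1+d1*t[0];b=o2+d2*t[1]; return (a+b)/2,np.linalg.norm(a-b)
E
python3 - <<'E'
from plant import optics
from h import *
p=optics.camera_params('top')
im=cv2.imread('pics/top0.png'); sc=cv2.imread('pics/scene0.png')
def c(i,x,y,w,h,k): return cv2.resize(i[y:y+h,x:x+w],None,fx=k,fy=k,interpolation=cv2.INTER_CUBIC)
a=c(im,170,180,100,100,4);b=c(im,360,180,140,100,4)
a2=c(sc,200,240,100,120,4)[:,:400]
m=np.zeros((600,800,3),np.uint8)
m[:300,:300]=c(im,175,190,100,100,3); m[:300,300:720]=c(im,360,180,140,100,3)
m[300:,:330]=c(sc,205,250,110,100,3); m[300:,330:750]=c(sc,350,165,140,100,3)
cv2.imwrite('pics/z.png',m)
for n,u,v in [('plaque',390,245),('bl1',258,220),('bl2',193,264),('bl3',476,245),('batten',232,288),('jar',300,208),('apple',430,325),('st1',290,255),('st2',316,330)]: print(n,onz(p,u,v,0.0).round(3))
E
```

```text
plaque [ 0.582 -0.084  0.   ]
bl1 [0.642 0.29  0.   ]
bl2 [0.513 0.469 0.   ]
bl3 [ 0.588 -0.325  0.   ]
batten [0.449 0.357 0.   ]
jar [0.679 0.172 0.   ]
apple [ 0.362 -0.2    0.   ]
st1 [0.546 0.196 0.   ]
st2 [0.339 0.117 0.   ]
```

View pics/z.png

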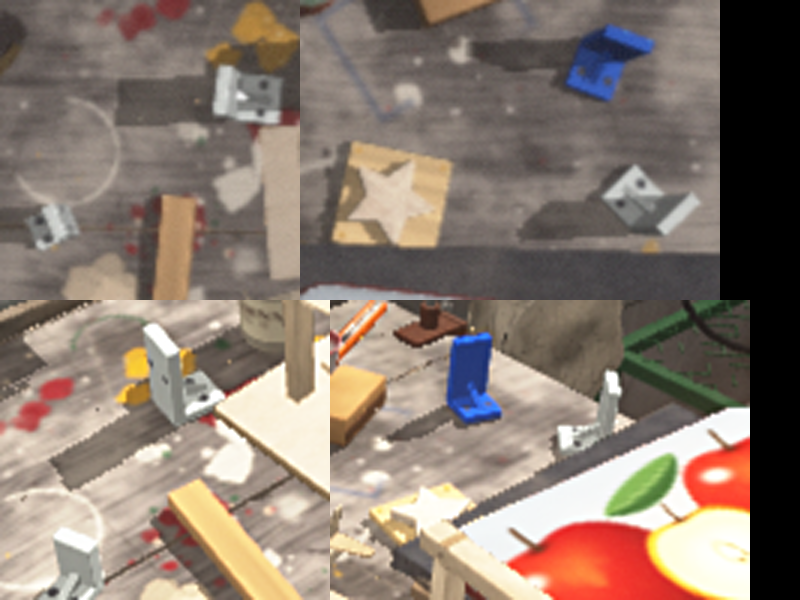

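Request:
arm_command(moves=[[0.085,[0.32,0.4,0.08],[0,0,-16]],[0.085,[0.32,0.4,0.08],[0,0,-16]],[0.085,[0.32,0.4,0.08],[0,0,-16]],[0.085,[0.32,0.4,0.08],[0,0,-16]],[0.085,[0.32,0.4,0.08],[0,0,-16]],[0.085,[0.32,0.4,0.08],[0,0,-16]],[0.085,[0.32,0.4,0.08],[0,0,-16]],[0.085,[0.32,0.4,0.08],[0,0,-16]],[0.085,[0.32,0.4,0.08],[0,0,-16]],[0.085,[0.32,0.4,0.08],[0,0,-16]],[0.085,[0.32,0.4,0.08],[0,0,-16]],[0.085,[0.32,0.4,0.08],[0,0,-16]],[0.085,[0.32,0.4,0.08],[0,0,-16]],[0.085,[0.32,0.4,0.08],[0,0,-16]],[0.085,[0.32,0.4,0.08],[0,0,-16]],[0.085,[0.32,0.4,0.08],[0,0,-16]]], newtons=40)

```text
time: 1.43
eef_pos: [0.492, -0.2015, 0.3107]
tcp_rot: [3.142, 0.001, -0.0]
ft_force: [-0.1, -0.6, -0.1]
width: 0.0852
gripper_force: 0.0
```

```bash
cat >> h.py <<'E'
import pickle
def shot(name):
    from plant import optics
    p=optics.camera_params('wrist'); im=optics.capture('wrist')
    cv2.imwrite(f'pics/{name}.png',im[:,:,::-1]); pickle.dump(p,open(f'pics/{name}.pkl','wb')); return p
def load(name): return cv2.imread(f'pics/{name}.png'),pickle.load(open(f'pics/{name}.pkl','rb'))
E
python3 - <<'E'
from h import *
from plant import sense
p=shot('w1');print(p['position'],p['orientation']);s=sense();print(s['eef_pos'],s['tcp_rot'],s['q'])
E
```

```text
[ 0.57307361 -0.20148794  0.45276009] [-3.20954358e-01  6.21932100e-04 -1.57139266e+00]
[ 0.49176424 -0.20202949  0.310779  ] [ 3.14141792e+00  1.12704333e-03 -1.57244261e-03] [ 0.58570073  0.17139268 -0.29851705  1.47185985  0.0507749   1.50689576
 -1.28435833]
```

View pics/w1.png

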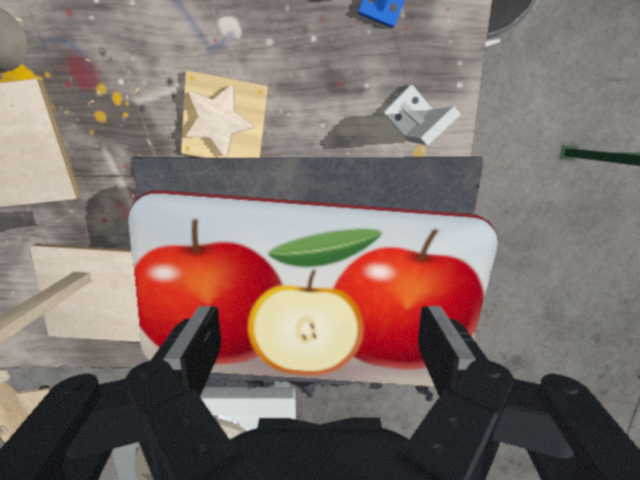

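Request:
arm_command(moves=[[0.085,[0.04,0,-0.02],[0,0,0]],[0.085,[0.08,0,-0.06],[0,0,0]],[0.085,[0.08,0,-0.06],[0,0,0]],[0.085,[0.08,0,-0.06],[0,0,0]],[0.085,[0.08,0,-0.06],[0,0,0]]])

```text
time: 1.9
eef_pos: [0.5716, -0.2019, 0.2499]
tcp_rot: [-3.141, 0.003, -0.001]
ft_force: [0.4, -0.7, 0.9]
width: 0.0849
gripper_force: 0.0
```

Run:
```python
from h import *
p=shot('w2')
im,_=load('w2'); 
pts={}
for X in [(0.582,-0.084,0),(0.588,-0.325,0.04)]: print(proj(p,X))
a,b=[proj(p,X).astype(int) for X in [(0.582,-0.084,0.01),(0.59,-0.325,0.05)]]
m=np.zeros((400,800,3),np.uint8)
for i,c in enumerate([a,b]):
    x0,y0=max(c[0]-67,0),max(c[1]-67,0); print(x0,y0)
    k=im[y0:y0+133,x0:x0+133]; k=cv2.resize(k,None,fx=3,fy=3,interpolation=cv2.INTER_CUBIC); m[:k.shape[0],400*i:400*i+k.shape[1]]=k
cv2.imwrite('pics/w2z.png',m)
```

```text
[215.73284394 189.51761827]
[440.51214121 190.49498335]
146 124
377 123
```

View pics/w2z.png

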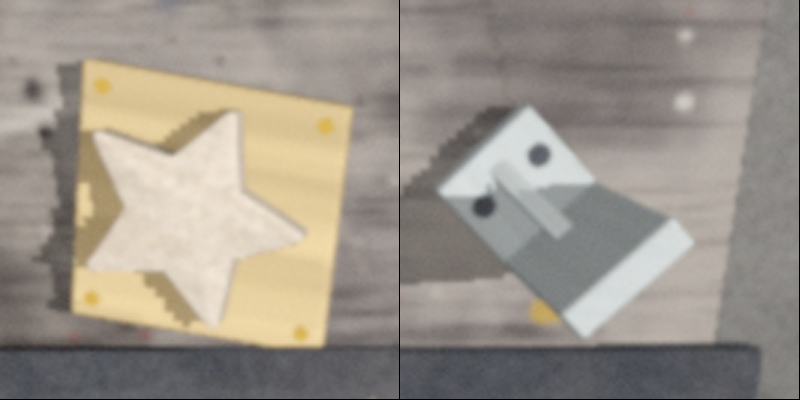

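```bash
cat >> h.py <<'E'
def fitquad(mask):
    cs=cv2.findContours(mask,cv2.RETR_EXTERNAL,cv2.CHAIN_APPROX_NONE)[0]
    c=max(cs,key=cv2.contourArea); h=cv2.convexHull(c)
    for e in np.arange(.5,12,.25):
        q=cv2.approxPolyDP(h,e,True)
        if len(q)<=4: break
    q=q[:,0].astype(float); return q[np.argsort(np.arctan2(*(q-q.mean(0)).T[::-1]))]
E
python3 - <<'E'
from h import *
K=np.ones((3,3),np.uint8)
Q={}
for n,roi,rb in [('w1',(170,60,110,105),(375,70,90,80)),('w2',(146,130,130,120),(377,123,133,133))]:
    im,p=load(n); hsv=cv2.cvtColor(im,cv2.COLOR_BGR2HSV)
    r=np.zeros(im.shape[:2],np.uint8);r[roi[1]:roi[1]+roi[3],roi[0]:roi[0]+roi[2]]=255
    m=cv2.inRange(hsv,(15,70,90),(35,255,255))&r
    m=cv2.morphologyEx(m,cv2.MORPH_OPEN,K)
    q=fitquad(m); print(n,'plaque',q.round(1).tolist()); Q[n,'p']=q,p
    r[:]=0;r[rb[1]:rb[1]+rb[3],rb[0]:rb[0]+rb[2]]=255
    m=cv2.inRange(hsv,(0,0,195),(180,45,255))&r
    m=cv2.morphologyEx(m,cv2.MORPH_OPEN,K)
    cs=cv2.findContours(m,cv2.RETR_EXTERNAL,cv2.CHAIN_APPROX_NONE)[0]
    cs=[c for c in cs if cv2.contourArea(c)>40]
    for c in cs:
        b=cv2.minAreaRect(c); print(b)
        pts=np.array([onz(p,*x,0.08)[:2] for x in cv2.boxPoints(b)]);print('  c@80',onz(p,*b[0],.08).round(4),[np.linalg.norm(pts[i]-pts[i-1]).round(4) for i in range(2)],[np.degrees(np.arctan2(*(pts[i]-pts[i-1])[::-1])).round(1) for i in range(2)])
        Q.setdefault((n,'b'),[]).append(b[0])
    w=np.array([onz(p,*x,.01)[:2] for x in q]);print(w.round(4).tolist(),w.mean(0).round(4),[np.degrees(np.arctan2(*(w[(i+1)%4]-w[i])[::-1])).round(1) for i in range(4)],[np.linalg.norm(w[i]-w[i-1]).round(4) for i in range(4)])
for i in range(4): print(tri(Q['w1','p'][1],Q['w1','p'][0][i],Q['w2','p'][1],Q['w2','p'][0][i]))
for a in Q['w1','b']:
  for b in Q['w2','b']: print('blk',tri(Q['w1','p'][1],a,Q['w2','p'][1],b))
E
```

```text
w1 plaque [[186.0, 71.0], [267.0, 88.0], [259.0, 157.0], [181.0, 153.0]]
((440.8337097167969, 125.32185363769531), (10.283510208129883, 44.74058532714844), 46.97493362426758)
  c@80 [ 0.5719 -0.3252  0.08  ] [np.float64(0.0109), np.float64(0.042)] [np.float64(46.8), np.float64(-45.7)]
((406.8923645019531, 99.2548599243164), (23.69974708557129, 44.49748611450195), 83.82982635498047)
  c@80 [ 0.5966 -0.2887  0.08  ] [np.float64(0.0222), np.float64(0.0435)] [np.float64(9.9), np.float64(-84.3)]
[[0.6316, -0.0473], [0.6134, -0.1401], [0.5344, -0.1264], [0.5393, -0.0299]] [ 0.5797 -0.0859] [np.float64(-101.1), np.float64(170.1), np.float64(87.1), np.float64(-10.7)] [np.float64(0.0939), np.float64(0.0946), np.float64(0.0802), np.float64(0.0966)]
w2 plaque [[173.0, 145.0], [262.0, 160.0], [253.0, 239.0], [170.0, 227.0]]
((453.3407287597656, 215.38938903808594), (10.818289756774902, 48.54119873046875), 48.8140754699707)
  c@80 [ 0.5722 -0.3254  0.08  ] [np.float64(0.011), np.float64(0.0426)] [np.float64(43.2), np.float64(-44.9)]
((414.84661865234375, 173.04246520996094), (25.281375885009766, 
[... 381 characters left out ...]
.float64(0.0953)]
(array([ 0.6314163 , -0.04763266,  0.01235229]), np.float64(0.001006531664470737))
(array([ 0.61452444, -0.13822328, -0.00181522]), np.float64(0.0005224928572931752))
(array([ 0.53742466, -0.13186597,  0.04406887]), np.float64(0.0005869227420287462))
(array([ 0.53879832, -0.02748234,  0.00351166]), np.float64(0.0001562264273997176))
blk (array([ 0.57195709, -0.32564802,  0.07907675]), np.float64(0.00020995748300402258))
blk (array([ 0.58148209, -0.34747299, -0.05869111]), np.float64(0.0493671063817963))
blk (array([ 0.59489867, -0.2743799 ,  0.183137  ]), np.float64(0.02122288968710609))
blk (array([ 0.60124917, -0.30591099,  0.00754187]), np.float64(0.0004756171723031669))
```

Request:
arm_command(moves=[[0.05,[0,-0.04,0],[0,0,-7]],[0.05,[0,-0.08,0],[0,0,-14]],[0.05,[0,-0.124,-0.02],[0,0,-21]],[0.05,[0,-0.124,-0.05],[0,0,-28]],[0.05,[0,-0.124,-0.08],[0,0,-35]],[0.05,[0,-0.124,-0.1],[0,0,-42]],[0.05,[0,-0.124,-0.1],[0,0,-45]],[0.05,[0,-0.124,-0.1],[0,0,-45]],[0.05,[0,-0.124,-0.13],[0,0,-45]],[0.05,[0,-0.124,-0.16],[0,0,-45]],[0.05,[0,-0.124,-0.19],[0,0,-45]],[0.05,[0,-0.124,-0.209],[0,0,-45]],[0.05,[0,-0.124,-0.209],[0,0,-45]],[0.05,[0,-0.124,-0.209],[0,0,-45]]])

```text
time: 3.12
eef_pos: [0.5726, -0.3255, 0.0439]
tcp_rot: [-3.141, -0.001, -0.784]
ft_force: [-0.1, -0.4, 0.9]
width: 0.0496
gripper_force: 0.0
```

Run:
```python
from h import *
shot('w3')
```

```text
(no output)
```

View pics/w3.png

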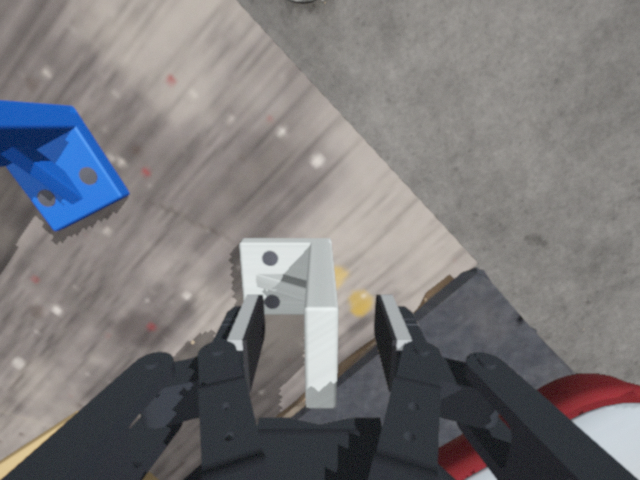

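Request:
arm_command(moves=[[0.0,[0,0,0],[0,0,0]],[0.0,[0,0,0],[0,0,0]],[0.0,[0,0,0],[0,0,0]],[0.0,[0,0,0],[0,0,0]],[0.0,[0,0,0],[0,0,0]],[0.0,[0,0,0],[0,0,0]],[0.0,[0,0,0],[0,0,0]],[0.0,[0,0,0.02],[0,0,0]],[0.0,[0,0,0.05],[0,0,0]],[0.0,[0,0,0.08],[0,0,0]],[0.0,[0,0.02,0.1],[0,0,5]]], newtons=60)

```text
time: 4.08
eef_pos: [0.5718, -0.3098, 0.1451]
tcp_rot: [3.139, -0.004, -0.705]
ft_force: [-0.4, -0.6, -1.7]
width: 0.0111
gripper_force: 58.7
```

Request:
arm_command(moves=[[0.0,[0.002,0.03,0],[0,0,3]],[0.0,[0.004,0.06,0],[0,0,6]],[0.0,[0.006,0.09,0],[0,0,9]],[0.0,[0.008,0.12,0],[0,0,12]],[0.0,[0.01,0.15,0],[0,0,15]],[0.0,[0.012,0.18,0],[0,0,18]],[0.0,[0.014,0.21,0],[0,0,21]],[0.0,[0.016,0.24,0],[0,0,25]],[0.0,[0.018,0.27,0],[0,0,30]],[0.0,[0.018,0.289,0],[0,0,30]],[0.0,[0.018,0.289,-0.02],[0,0,30]],[0.0,[0.018,0.289,-0.05],[0,0,30]],[0.0,[0.018,0.289,-0.07],[0,0,30]],[0.0,[0.018,0.289,-0.07],[0,0,30]],[0.0,[0.018,0.289,-0.07],[0,0,30]]])

```text
time: 5.33
eef_pos: [0.5896, -0.0157, 0.0715]
tcp_rot: [3.141, 0.003, -0.174]
ft_force: [-0.1, -1.1, -1.7]
width: 0.0115
gripper_force: 58.5
```

Run:
```python
from h import *
from plant import sense
shot('w4'); s=sense(); print(s['eef_pos'],s['tcp_rot'],s['ft_force'])
```

```text
[ 0.59090109 -0.01565072  0.0730661 ] [-3.14137699e+00 -2.33159635e-04 -1.73953711e-01] [-0.51095888  0.01838523 -1.38646922]
```

View pics/w4.png

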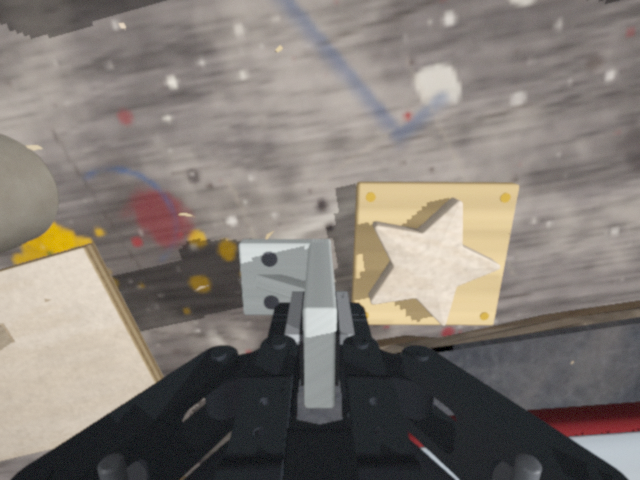

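Run:
```python
from h import *
im,p=load('w4'); hsv=cv2.cvtColor(im,cv2.COLOR_BGR2HSV)
m=cv2.inRange(hsv,(12,55,60),(35,255,255)); m[:,:350]=0;m[:170]=0;m[335:]=0;m[:,530:]=0
s=cv2.inRange(hsv,(0,0,150),(180,60,255))
q=fitquad(cv2.morphologyEx(m,cv2.MORPH_OPEN,np.ones((3,3),np.uint8))); print(q.tolist())
for Q in (q,[(359,183),(518.5,184),(495,324.5)]):
    w=np.array([onz(p,*x,.01)[:2] for x in Q]);print(w.round(4).tolist(),w.mean(0).round(4),[np.degrees(np.arctan2(*(w[(i+1)%len(w)]-w[i])[::-1])).round(1) for i in range(len(w))],[np.linalg.norm(w[i]-w[i-1]).round(4) for i in range(len(w))])
print('mid diag',(w[0]+w[2])/2)
# star mask centre
m2=cv2.inRange(hsv,(0,0,120),(180,75,255))
```

```text
[[358.0, 182.0], [518.0, 185.0], [529.0, 324.0], [367.0, 324.0], [351.0, 301.0]]
[[0.6339, -0.0464], [0.6159, -0.1385], [0.5196, -0.1463], [0.5384, -0.0391], [0.5574, -0.0311]] [ 0.573  -0.0803] [np.float64(-101.0), np.float64(-175.4), np.float64(80.0), np.float64(23.1), np.float64(-11.3)] [np.float64(0.078), np.float64(0.0939), np.float64(0.0966), np.float64(0.1088), np.float64(0.0206)]
[[0.6332, -0.0469], [0.6164, -0.1388], [0.5231, -0.1238]] [ 0.5909 -0.1031] [np.float64(-100.3), np.float64(170.9), np.float64(35.0)] [np.float64(0.1343), np.float64(0.0934), np.float64(0.0945)]
mid diag [ 0.57815923 -0.08532543]
```

Request:
arm_command(moves=[[0.0,[0,0,-0.015],[0,0,0]],[0.0,[0,0,-0.024],[0,0,0]],[0.0,[0,0,-0.03],[0,0,0]],[0.0,[0,0,-0.03],[0,0,0]],[0.0,[0,0,-0.03],[0,0,0]],[0.035,[0,0,-0.03],[0,0,0]],[0.035,[0,0,-0.03],[0,0,0]],[0.035,[0,0,-0.03],[0,0,0]],[0.035,[0,0,-0.03],[0,0,0]],[0.035,[0,0,-0.02],[0,0,0]],[0.035,[0,0,0.01],[0,0,0]],[0.035,[0,0,0.05],[0,0,0]],[0.05,[0,0,0.09],[0,0,0]],[0.05,[0,0,0.13],[0,0,0]],[0.05,[0,0,0.17],[0,0,0]],[0.05,[0,0,0.21],[0,0,0]],[0.05,[0,0,0.24],[0,0,0]]])

```text
time: 6.8
eef_pos: [0.5907, -0.0154, 0.3173]
tcp_rot: [-3.141, -0.004, -0.174]
ft_force: [0.9, 0.7, 0.0]
width: 0.0501
gripper_force: 0.0
```

Request:
arm_command(moves=[[0.05,[-0.005,0.04,0],[0,0,2]],[0.05,[-0.01,0.08,0],[0,0,4]],[0.05,[-0.015,0.12,0],[0,0,6]],[0.05,[-0.02,0.16,0],[0,0,8]],[0.05,[-0.025,0.2,0],[0,0,10]],[0.05,[-0.03,0.24,0],[0,0,10]],[0.05,[-0.03,0.28,0],[0,0,10]],[0.05,[-0.03,0.3,0],[0,0,10]],[0.05,[-0.03,0.3,0],[0,0,10]],[0.05,[-0.03,0.3,0],[0,0,10]]])

```text
time: 7.63
eef_pos: [0.5597, 0.2862, 0.3126]
tcp_rot: [-3.141, 0.0, 0.004]
ft_force: [0.1, -0.4, -0.4]
width: 0.0503
gripper_force: 0.0
```

Run:
```python
from h import *
from plant import sense
shot('w5'); s=sense(); print(s['eef_pos'],s['tcp_rot'],s['q'])
```

```text
[0.56055647 0.28429097 0.31261545] [ 3.14137070e+00 -1.73468822e-04  1.25707387e-03] [-0.17829725  0.41914559 -0.51483769  1.18602778  0.20206378  1.58532161
 -2.22182303]
```

View pics/w5.png

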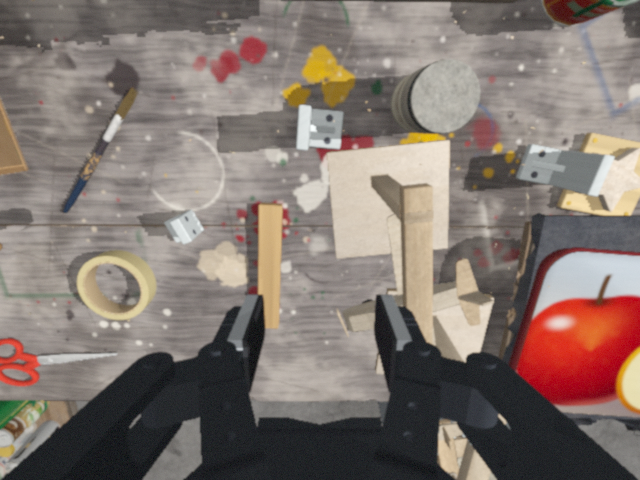

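```bash
cat > m5.py <<'E'
from h import *
import sys
def rect(p,m,z,name):
    cs=cv2.findContours(cv2.morphologyEx(m,cv2.MORPH_OPEN,np.ones((3,3),np.uint8)),cv2.RETR_EXTERNAL,cv2.CHAIN_APPROX_NONE)[0]
    for c in cs:
        if cv2.contourArea(c)<80: continue
        b=cv2.minAreaRect(c); w=np.array([onz(p,*x,z)[:2] for x in cv2.boxPoints(b)])
        e=[w[1]-w[0],w[2]-w[1]]
        print(name,np.round(b[0],1),np.round(b[1],1),'c',w.mean(0).round(4),'L',[np.linalg.norm(x).round(4) for x in e],'ang',[np.degrees(np.arctan2(x[1],x[0])).round(1) for x in e])
def roi(m,x,y,w,h):
    r=np.zeros_like(m);r[y:y+h,x:x+w]=m[y:y+h,x:x+w];return r
E
python3 - <<'E'
from m5 import *
im,p=load('w5'); hsv=cv2.cvtColor(im,cv2.COLOR_BGR2HSV)
br=cv2.inRange(hsv,(0,0,190),(180,45,255))
print(hsv[128,300:348:4].tolist())
rect(p,roi(br,285,95,65,65),.08,'bl1'); rect(p,roi(br,575,140,45,65),.08,'bl3')
rect(p,roi(cv2.inRange(hsv,(10,70,120),(30,255,255)),250,190,45,145),.016,'batten')
im2=cv2.imread('pics/top0.png')
E
```

```text
[[80, 7, 227], [90, 4, 229], [90, 6, 224], [83, 4, 255], [90, 7, 174], [85, 11, 138], [95, 11, 136], [90, 8, 135], [90, 6, 137], [90, 5, 162], [98, 6, 160], [14, 30, 92]]
bl1 [337. 155.] [ 8. 24.] c [0.6103 0.268 ] L [np.float64(0.0251), np.float64(0.0082)] ang [np.float64(-89.8), np.float64(-178.2)]
bl1 [318.5 127. ] [44. 43.] c [0.6378 0.2876] L [np.float64(0.0433), np.float64(0.0429)] ang [np.float64(-89.8), np.float64(-178.7)]
bl3 [610.2 180.1] [30.2 46.5] c [ 0.5848 -0.0258] L [np.float64(0.046), np.float64(0.0348)] ang [np.float64(-10.0), np.float64(-110.4)]
batten [269.2 265.4] [ 24.3 125. ] c [0.4524 0.3547] L [np.float64(0.1852), np.float64(0.0313)] ang [np.float64(-3.9), np.float64(-90.7)]
```

Request:
arm_command(moves=[[0.05,[0.04,0.01,0],[0,0,0]],[0.05,[0.077,0.016,0],[0,0,0]],[0.05,[0.077,0.016,-0.03],[0,0,0]],[0.05,[0.077,0.016,-0.07],[0,0,0]],[0.05,[0.077,0.016,-0.11],[0,0,0]],[0.05,[0.077,0.016,-0.15],[0,0,0]],[0.05,[0.077,0.016,-0.16],[0,0,0]],[0.05,[0.077,0.016,-0.16],[0,0,0]]])

```text
time: 8.35
eef_pos: [0.6367, 0.297, 0.1487]
tcp_rot: [3.137, 0.006, -0.002]
ft_force: [-0.9, -1.6, 0.0]
width: 0.0503
gripper_force: 0.0
```

Run:
```python
from m5 import *
from plant import sense
p=shot('w6'); s=sense(); print(s['eef_pos'],s['tcp_rot'])
_,p5=load('w5')
im,p=load('w6')
print(proj(p,(0.638,0.301,0.08)), onz(p5,304.5,127.5,.08))
cv2.imwrite('pics/w6z.png',cv2.resize(im[200:470,180:460],None,fx=2,fy=2))
```

```text
[0.63799052 0.29842556 0.15248469] [ 3.14026054e+00  1.15110180e-03 -1.49638521e-03]
[312.75907185 253.46037488] [0.63768172 0.30193095 0.08      ]
```

View pics/w6z.png

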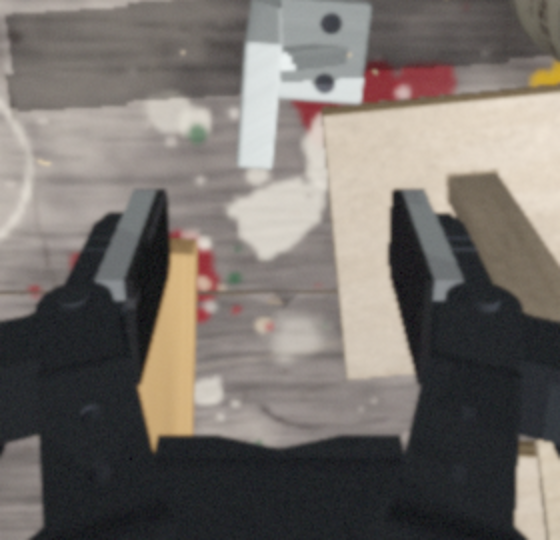

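Run:
```python
from m5 import *
im,p=load('w6')
w=np.array([onz(p,*x,.08)[:2] for x in [(303.5,221.5),(320.5,221.5),(316.5,283.5),(299,283.5)]])
print(w.round(4),w.mean(0),[np.degrees(np.arctan2(*(w[(i+1)%4]-w[i])[::-1])).round(1) for i in range(4)],[np.linalg.norm(w[i]-w[i-1]).round(4) for i in range(4)])
_,p5=load('w5'); print(tri(p5,(304.5,127.5),p,(309.9,252.5)))
```

```text
[[0.6595 0.3066]
 [0.6594 0.296 ]
 [0.6166 0.2987]
 [0.6166 0.3103]] [0.6380172  0.30290841] [np.float64(-90.2), np.float64(176.4), np.float64(89.8), np.float64(-4.9)] [np.float64(0.043), np.float64(0.0107), np.float64(0.043), np.float64(0.0117)]
(array([0.637641  , 0.30248076, 0.07721632]), np.float64(0.0008695314465319068))
```

Request:
arm_command(moves=[[0.05,[0,0.004,-0.03],[0,0,-4]],[0.05,[0,0.004,-0.06],[0,0,-4]],[0.05,[0,0.004,-0.09],[0,0,-4]],[0.05,[0,0.004,-0.11],[0,0,-4]],[0.05,[0,0.004,-0.11],[0,0,-4]],[0.05,[0,0.004,-0.11],[0,0,-4]],[0.0,[0,0.004,-0.11],[0,0,-4]],[0.0,[0,0.004,-0.11],[0,0,-4]],[0.0,[0,0.004,-0.11],[0,0,-4]],[0.0,[0,0.004,-0.11],[0,0,-4]],[0.0,[0,0.004,-0.11],[0,0,-4]],[0.0,[0,0.004,-0.11],[0,0,-4]],[0.0,[0,0.004,-0.11],[0,0,-4]]])

```text
time: 9.48
eef_pos: [0.6392, 0.3045, 0.0451]
tcp_rot: [-3.14, -0.004, -0.07]
ft_force: [-0.1, -1.5, 6.5]
width: 0.0109
gripper_force: 59.3
```

Run:
```python
from m5 import *
from plant import sense
s=sense(); print(s['eef_pos'],s['tcp_rot'],s['width'],s['gripper_force'])
```

```text
[0.63924668 0.3045163  0.0451492 ] [-3.14014245 -0.00382575 -0.06992338] 0.010919197421544995 59.31856691837311
```

Request:
arm_command(moves=[[0.0,[0,0,0.02],[0,0,0]],[0.0,[0,0,0.05],[0,0,0]],[0.0,[0,0,0.09],[0,0,0]],[0.0,[0,0,0.13],[0,0,0]],[0.0,[0,0,0.17],[0,0,0]],[0.0,[0,0,0.21],[0,0,0]],[0.0,[0,0,0.24],[0,0,0]],[0.0,[-0.006,-0.038,0.24],[0,0,-1]],[0.0,[-0.012,-0.076,0.24],[0,0,-2]],[0.0,[-0.018,-0.114,0.24],[0,0,-3]],[0.0,[-0.024,-0.152,0.24],[0,0,-4]],[0.0,[-0.03,-0.19,0.24],[0,0,-5]],[0.0,[-0.036,-0.228,0.24],[0,0,-5.8]],[0.0,[-0.042,-0.266,0.24],[0,0,-5.8]],[0.0,[-0.048,-0.304,0.24],[0,0,-5.8]],[0.0,[-0.054,-0.342,0.24],[0,0,-5.8]],[0.0,[-0.06,-0.38,0.24],[0,0,-5.8]],[0.0,[-0.066,-0.418,0.24],[0,0,-5.8]],[0.0,[-0.072,-0.458,0.24],[0,0,-5.8]],[0.0,[-0.072,-0.458,0.2],[0,0,-5.8]]])

```text
time: 11.15
eef_pos: [0.567, -0.1659, 0.2503]
tcp_rot: [3.134, -0.014, -0.184]
ft_force: [1.8, -2.3, -1.3]
width: 0.011
gripper_force: 59.4
```

Request:
arm_command(moves=[[0.0,[0,0,-0.04],[0,0,0]],[0.0,[0,0,-0.08],[0,0,0]],[0.0,[0,0,-0.12],[0,0,0]],[0.0,[0,0,-0.15],[0,0,0]],[0.0,[0,0,-0.17],[0,0,0]],[0.0,[0,0,-0.17],[0,0,0]],[0.0,[0,0,-0.17],[0,0,0]],[0.0,[0,0,-0.17],[0,0,0]]])

```text
time: 11.82
eef_pos: [0.567, -0.1538, 0.0745]
tcp_rot: [3.142, -0.003, -0.17]
ft_force: [-0.4, 1.1, -2.0]
width: 0.0112
gripper_force: 59.2
```

Run:
```python
from m5 import *
from plant import sense
s=sense(); print(s['eef_pos'],s['tcp_rot'],s['width'],s['gripper_force'],s['ft_force'])
d=s['eef_pos'][:2]-[.578,-.0853];a=np.radians(-9.8)
print('ex',d@[np.cos(a),np.sin(a)],'ey',d@[-np.sin(a),np.cos(a)])
```

```text
[ 0.56697376 -0.15377781  0.07446693] [ 3.14153555e+00 -2.99277234e-03 -1.70298371e-01] 0.011209020607587947 59.19813930988312 [-0.35911614  1.05565217 -1.95009661]
ex 0.0007902337494668649 ey -0.06935534422954512
```

Request:
arm_command(moves=[[0.0,[0,-0.001,-0.015],[0,0,0]],[0.0,[0,-0.001,-0.024],[0,0,0]],[0.0,[0,-0.001,-0.03],[0,0,0]],[0.0,[0,-0.001,-0.03],[0,0,0]],[0.0,[0,-0.001,-0.03],[0,0,0]],[0.035,[0,-0.001,-0.03],[0,0,0]],[0.035,[0,-0.001,-0.03],[0,0,0]],[0.035,[0,-0.001,-0.03],[0,0,0]],[0.035,[0,-0.001,-0.03],[0,0,0]],[0.035,[0,-0.001,-0.02],[0,0,0]],[0.035,[0,-0.001,0.01],[0,0,0]],[0.035,[0,-0.001,0.05],[0,0,0]],[0.05,[0,0,0.09],[0,0,0]],[0.05,[0,0.02,0.13],[0,0,0]],[0.05,[-0.01,0.04,0.15],[0,0,0]],[0.05,[-0.03,0.07,0.16],[0,0,0]],[0.05,[-0.03,0.07,0.16],[0,0,0]],[0.05,[-0.03,0.07,0.16],[0,0,0]],[0.05,[-0.03,0.07,0.16],[0,0,0]]])

```text
time: 13.4
eef_pos: [0.5355, -0.084, 0.2327]
tcp_rot: [3.141, -0.001, -0.17]
ft_force: [0.2, -0.6, 0.2]
width: 0.05
gripper_force: 0.0
```

Run:
```python
from m5 import *
shot('w7')
```

```text
(no output)
```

View pics/w7.png

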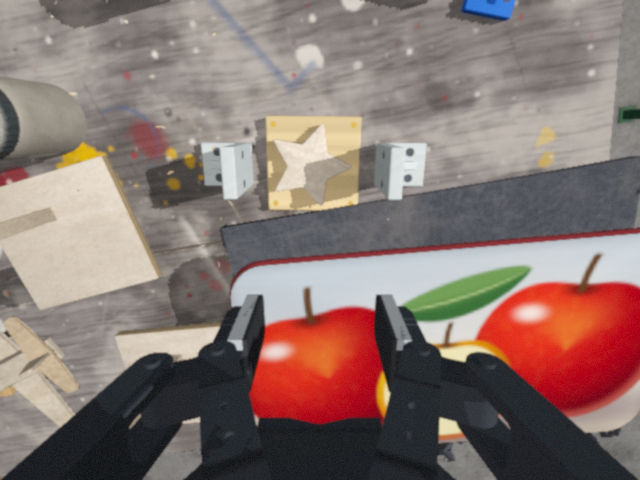

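Run:
```python
from m5 import *
from plant import optics
im5,p5=load('w5'); pt=optics.camera_params('top'); t=cv2.imread('pics/top0.png')
print('wing',tri(pt,(262,292),p5,(339,316)), 'stand top',tri(pt,(282,237),p5,(417,187)))
h=cv2.cvtColor(t,cv2.COLOR_BGR2HSV)
rect(pt,roi(cv2.inRange(h,(10,80,100),(30,255,255)),215,245,35,85),.016,'batten top')
i7,p7=load('w7')
w=np.array([onz(p7,*x,.01)[:2] for x in [(266,117),(362,117),(358.5,207),(266,209)]]);print('plq',w.mean(0),w.round(4).tolist())
cv2.imwrite('pics/bz.png',np.hstack([cv2.resize(im5[190:340,220:370],(600,600),interpolation=2)]))
```

```text
wing (array([0.4487366 , 0.26084797, 0.12844141]), np.float64(0.008821058416431915)) stand top (array([0.59062579, 0.20640142, 0.16793684]), np.float64(0.002953191314340788))
batten top [231.3 288.1] [11.8 66.6] c [0.4499 0.3557] L [np.float64(0.1841), np.float64(0.0331)] ang [np.float64(-3.6), np.float64(-94.0)]
plq [ 0.57813099 -0.08480471] [[0.6314, -0.0469], [0.6153, -0.1406], [0.5256, -0.1249], [0.5403, -0.0267]]
```

View pics/bz.png

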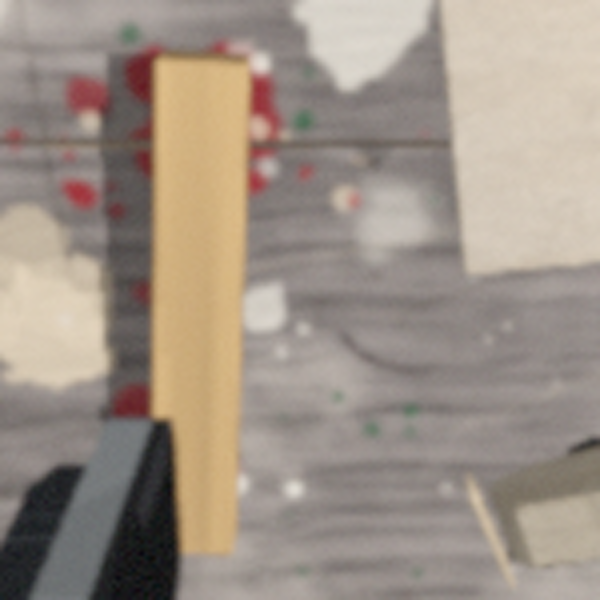

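Request:
arm_command(moves=[[0.06,[0,0.01,0.04],[0,0,0]],[0.06,[-0.006,0.03,0.07],[0,0,0]],[0.06,[-0.013,0.068,0.07],[0,0,1]],[0.06,[-0.02,0.106,0.07],[0,0,2]],[0.06,[-0.027,0.144,0.07],[0,0,3]],[0.06,[-0.035,0.182,0.07],[0,0,4]],[0.06,[-0.042,0.22,0.07],[0,0,5]],[0.06,[-0.05,0.258,0.07],[0,0,6]],[0.06,[-0.057,0.296,0.07],[0,0,6]],[0.06,[-0.064,0.334,0.07],[0,0,6]],[0.06,[-0.071,0.372,0.07],[0,0,6]],[0.06,[-0.079,0.41,0.07],[0,0,6]],[0.06,[-0.085,0.439,0.07],[0,0,6]],[0.06,[-0.085,0.439,0.04],[0,0,6]],[0.06,[-0.085,0.439,0.0],[0,0,6]],[0.06,[-0.085,0.439,-0.04],[0,0,6]],[0.06,[-0.085,0.439,-0.08],[0,0,6]],[0.06,[-0.085,0.439,-0.12],[0,0,6]],[0.06,[-0.085,0.439,-0.16],[0,0,6]],[0.06,[-0.085,0.439,-0.19],[0,0,6]]])

```text
time: 15.12
eef_pos: [0.4502, 0.3529, 0.0378]
tcp_rot: [3.139, 0.004, -0.068]
ft_force: [-0.2, -0.2, -0.6]
width: 0.0601
gripper_force: 0.0
```

Request:
arm_command(moves=[[0.06,[0,0,0],[0,0,0]],[0.06,[0,0,0],[0,0,0]],[0.06,[0,0,0],[0,0,0]]])

```text
time: 15.37
eef_pos: [0.4518, 0.3559, 0.0438]
tcp_rot: [-3.14, -0.001, -0.067]
ft_force: [0.6, 0.1, 0.9]
width: 0.0601
gripper_force: 0.0
```

Run:
```python
from m5 import *
from plant import sense
p=shot('w8')
s=sense(); print(s['eef_pos'],s['tcp_rot'],s['ft_force'])
im,_=load('w8');cv2.imwrite('pics/w8z.png',im[160:480,140:500])
```

```text
[0.45215907 0.35634718 0.04457291] [-3.13918109e+00 -2.42910601e-03 -6.64162772e-02] [ 0.11013356  0.21177735 -0.09692377]
```

View pics/w8z.png

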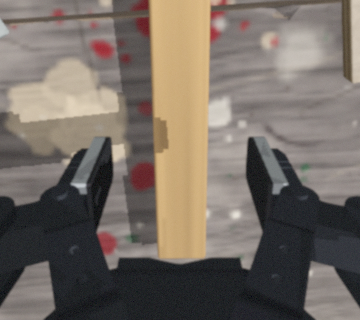

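Request:
arm_command(moves=[[0.06,[0,0,-0.02],[0,0,0]],[0.06,[0,0,-0.035],[0,0,0]],[0.06,[0,0,-0.042],[0,0,0]],[0.06,[0,0,-0.042],[0,0,0]],[0.06,[0,0,-0.042],[0,0,0]],[0.0,[0,0,-0.042],[0,0,0]],[0.0,[0,0,-0.042],[0,0,0]],[0.0,[0,0,-0.042],[0,0,0]],[0.0,[0,0,-0.042],[0,0,0]],[0.0,[0,0,-0.042],[0,0,0]],[0.0,[0,0,-0.042],[0,0,0]],[0.0,[0,0,-0.042],[0,0,0]]])

```text
time: 16.42
eef_pos: [0.4514, 0.3561, 0.0017]
tcp_rot: [-3.14, -0.002, -0.066]
ft_force: [-1.3, -0.4, 6.9]
width: 0.0287
gripper_force: 60.7
```

Run:
```python
from plant import sense
s=sense(); print(s['eef_pos'],s['tcp_rot'],s['width'],s['gripper_force'],s['ft_force'])
```

```text
[0.45139404 0.35610577 0.00173074] [-3.14010766e+00 -1.92357038e-03 -6.56149140e-02] 0.028724002483615375 60.65701603889465 [-1.28881618 -0.38108251  6.86266168]
```

Request:
arm_command(moves=[[0.0,[0,0,0.02],[0,0,0]],[0.0,[0,0,0.05],[0,0,0]],[0.0,[0,0,0.09],[0,0,0]],[0.0,[0,0,0.13],[0,0,0]],[0.0,[0,0,0.17],[0,0,0]],[0.0,[0,0,0.21],[0,0,0]],[0.0,[0,0,0.25],[0,0,0]],[0.0,[0,0,0.28],[0,0,0]],[0.0,[0.01,-0.035,0.28],[0,0,6]],[0.0,[0.02,-0.07,0.28],[0,0,12]],[0.0,[0.03,-0.105,0.28],[0,0,18]],[0.0,[0.04,-0.14,0.28],[0,0,24]],[0.0,[0.05,-0.175,0.28],[0,0,30]],[0.0,[0.06,-0.21,0.28],[0,0,36]],[0.0,[0.07,-0.245,0.28],[0,0,42]],[0.0,[0.08,-0.28,0.28],[0,0,48]],[0.0,[0.09,-0.315,0.28],[0,0,54]],[0.0,[0.1,-0.35,0.28],[0,0,60]],[0.0,[0.11,-0.385,0.28],[0,0,66]],[0.0,[0.12,-0.42,0.28],[0,0,72]]])

```text
time: 18.08
eef_pos: [0.5707, -0.0664, 0.2808]
tcp_rot: [3.141, 0.0, 1.196]
ft_force: [1.2, 1.0, -1.1]
width: 0.0287
gripper_force: 59.7
```

Request:
arm_command(moves=[[0.0,[0.006,-0.021,0],[0,0,6]],[0.0,[0.006,-0.021,0],[0,0,12]],[0.0,[0.006,-0.021,0],[0,0,12]],[0.0,[0.006,-0.021,-0.04],[0,0,12]],[0.0,[0.006,-0.021,-0.08],[0,0,12]],[0.0,[0.006,-0.021,-0.12],[0,0,12]],[0.0,[0.006,-0.021,-0.14],[0,0,12]],[0.0,[0.006,-0.021,-0.14],[0,0,12]],[0.0,[0.006,-0.021,-0.14],[0,0,12]],[0.0,[0.006,-0.021,-0.14],[0,0,12]]])

```text
time: 18.92
eef_pos: [0.5779, -0.0847, 0.1426]
tcp_rot: [3.139, -0.0, 1.4]
ft_force: [-0.1, -0.3, 0.3]
width: 0.0284
gripper_force: 59.7
```

Run:
```python
from m5 import *
from plant import sense, optics
s=sense(); print(s['eef_pos'],s['tcp_rot'],s['width'],s['gripper_force'],s['ft_force'])
p=shot('w9')
```

```text
[ 0.57792301 -0.08473895  0.1426484 ] [ 3.13851235e+00 -4.95786832e-04  1.40008625e+00] 0.028415171660948417 59.6958589553833 [-0.10861626 -0.3135438   0.31655554]
```

View pics/w9.png

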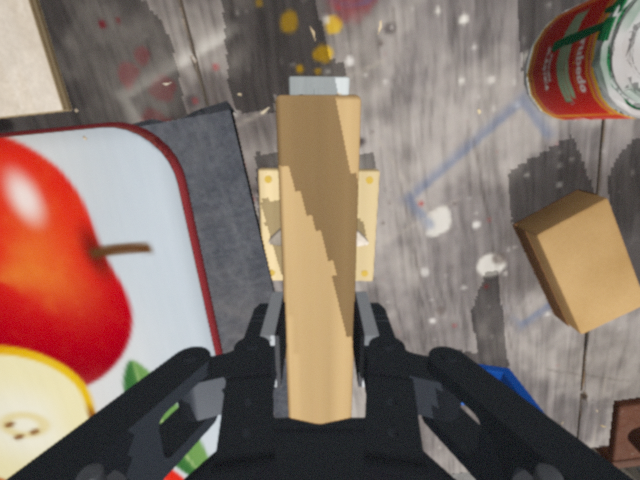

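Request:
arm_command(moves=[[0.0,[0,0,-0.02],[0,0,0]],[0.0,[0,0,-0.04],[0,0,0]],[0.0,[0,0,-0.05],[0,0,0]],[0.0,[0,0,-0.056],[0,0,0]],[0.0,[0,0,-0.059],[0,0,0]],[0.0,[0,0,-0.061],[0,0,0]],[0.0,[0,0,-0.061],[0,0,0]],[0.0,[0,0,-0.061],[0,0,0]]])

```text
time: 19.63
eef_pos: [0.5775, -0.0857, 0.0819]
tcp_rot: [3.139, 0.001, 1.4]
ft_force: [-4.6, 0.6, 8.5]
width: 0.0284
gripper_force: 60.9
```

Request:
arm_command(moves=[[0.05,[0,0,0],[0,0,0]],[0.05,[0,0,0],[0,0,0]],[0.05,[0,0,0],[0,0,0]],[0.05,[0,0,0],[0,0,0]],[0.05,[0,0,0.02],[0,0,0]],[0.05,[0,0,0.05],[0,0,0]],[0.06,[0,0,0.09],[0,0,0]],[0.085,[0,0,0.13],[0,0,-6]],[0.085,[0,0,0.17],[0,0,-12]],[0.085,[0.01,0.03,0.2],[0,0,-18]],[0.085,[0.02,0.06,0.21],[0,0,-24]],[0.085,[0.02,0.1,0.21],[0,0,-30]],[0.085,[0.02,0.13,0.21],[0,0,-37]],[0.085,[0.02,0.16,0.21],[0,0,-44]],[0.085,[0.02,0.19,0.21],[0,0,-51]],[0.085,[0.02,0.22,0.21],[0,0,-58]],[0.085,[0.02,0.25,0.21],[0,0,-65]],[0.085,[0.02,0.25,0.21],[0,0,-72]],[0.085,[0.02,0.25,0.21],[0,0,-79]],[0.085,[0.02,0.25,0.21],[0,0,-86]]])

```text
time: 21.3
eef_pos: [0.5964, 0.1655, 0.2891]
tcp_rot: [-3.141, 0.0, -0.105]
ft_force: [-0.1, 0.2, -0.5]
width: 0.0847
gripper_force: 0.0
```

Request:
arm_command(moves=[[0.085,[0,0,0],[0,0,-4]],[0.085,[0,0,0],[0,0,-4]],[0.085,[0,0,0],[0,0,-4]]])

```text
time: 21.55
eef_pos: [0.5966, 0.1645, 0.2893]
tcp_rot: [-3.142, -0.0, -0.168]
ft_force: [0.2, 0.3, 0.9]
width: 0.085
gripper_force: 0.0
```

Run:
```python
from m5 import *
from plant import sense, optics
p=shot('w10'); s=sense(); print(s['eef_pos'],s['tcp_rot'])
t=optics.capture('top')[:,:,::-1]; cv2.imwrite('pics/top1.png',t)
im,_=load('w10')
m=np.hstack([im[:400],]); z=cv2.resize(t[180:280,330:430],(400,400),interpolation=2)
cv2.imwrite('pics/c10.png',np.hstack([cv2.resize(im,(400,300)),cv2.resize(z,(300,300))]))
```

```text
[0.59661794 0.16438868 0.28923396] [-3.14154723e+00  3.89605220e-05 -1.67533698e-01]
```

View pics/c10.png

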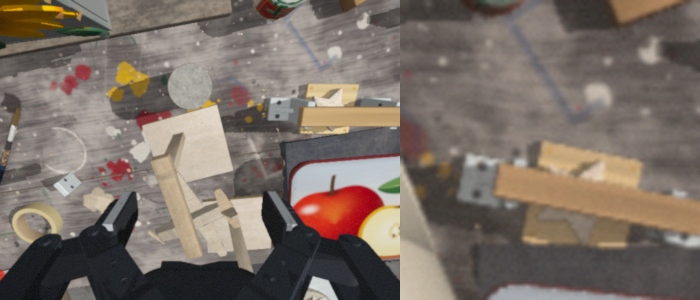

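Run:
```python
from m5 import *
from plant import optics
R_={}
for n,(x,y,w,h) in {'w5':(385,50,110,95),'w10':(255,95,100,90)}.items():
    im,p=load(n); g=cv2.GaussianBlur(cv2.cvtColor(im[y:y+h,x:x+w],cv2.COLOR_BGR2GRAY),(5,5),1)
    c=cv2.HoughCircles(g,cv2.HOUGH_GRADIENT,1,30,param1=80,param2=12,minRadius=25,maxRadius=42)
    c=c[0][:3]; print(n,c+[x,y,0]); R_[n]=(c[0,0]+x,c[0,1]+y),p
    o=onz(p,*R_[n][0],.101); print(o, 'diam',2*c[0,2]*np.linalg.norm(o-p['position'])/p['fx'])
print(tri(R_['w5'][1],R_['w5'][0],R_['w10'][1],R_['w10'][0]))
p=optics.camera_params('top'); print('top',onz(p,300.5,208,.101))
im=cv2.imread('pics/top1.png');h=cv2.cvtColor(im,cv2.COLOR_BGR2HSV)
# batten in place
im,p=load('w10'); h=cv2.cvtColor(im,cv2.COLOR_BGR2HSV)
rect(p,roi(cv2.inRange(h,(8,85,80),(30,255,255)),470,165,170,45),.096,'batten')
# tin/sander positions
pt=optics.camera_params('top');print('tin',onz(pt,363,168,.078),'sander',[onz(pt,u,v,.034).round(3) for u,v in [(399,187),(397,172),(438,172)]])
cv2.imwrite('pics/c11.png',np.hstack([cv2.resize(im[95:185,255:355],(400,360)),cv2.resize(cv2.imread('pics/w5.png')[50:145,385:495],(400,360))]))
```

```text
w5 [[442.5         96.5         35.79999924]]
[0.66617328 0.17069034 0.101     ] diam 0.07684784699764698
w10 [[304.5        138.5         36.59999847]]
[0.66676932 0.16642051 0.101     ] diam 0.06968980594665652
(array([0.66670931, 0.16700653, 0.08996455]), np.float64(0.0005393965683885287))
top [0.66896357 0.16651717 0.101     ]
batten [558.1 185.7] [ 41.5 163.4] c [ 0.5823 -0.0667] L [np.float64(0.1527), np.float64(0.0421)] ang [np.float64(-95.8), np.float64(-170.0)]
tin [0.78264266 0.00412144 0.078     ] sander [array([ 0.741, -0.1  ,  0.034]), array([ 0.783, -0.094,  0.034]), array([ 0.785, -0.206,  0.034])]
```

Request:
arm_command(moves=[[0.085,[0.035,0.001,0],[0,0,0]],[0.085,[0.07,0.002,-0.01],[0,0,0]],[0.085,[0.07,0.002,-0.04],[0,0,0]],[0.085,[0.07,0.002,-0.08],[0,0,0]],[0.085,[0.07,0.002,-0.11],[0,0,0]],[0.085,[0.07,0.002,-0.13],[0,0,0]],[0.085,[0.07,0.002,-0.13],[0,0,0]],[0.085,[0.07,0.002,-0.13],[0,0,0]]])

```text
time: 22.32
eef_pos: [0.6661, 0.1659, 0.1585]
tcp_rot: [3.141, 0.002, -0.17]
ft_force: [-0.6, 0.6, 0.8]
width: 0.0851
gripper_force: 0.0
```

Run:
```python
from m5 import *
from plant import sense
p=shot('w12'); s=sense(); print(s['eef_pos'],s['tcp_rot'])
im,p=load('w12')
e=proj(p,(.667,.1667,.101)); print(e)
x,y=int(e[0]-80),int(e[1]-80)
g=cv2.GaussianBlur(cv2.cvtColor(im[y:y+160,x:x+160],cv2.COLOR_BGR2GRAY),(5,5),1)
c=cv2.HoughCircles(g,cv2.HOUGH_GRADIENT,1,20,param1=80,param2=12,minRadius=35,maxRadius=75)
for k in c[0][:3]:
    o=onz(p,k[0]+x,k[1]+y,.101); print(k+[x,y,0],o,2*k[2]*np.linalg.norm(o-p['position'])/p['fx'])
# lid mask: low saturation mid-grey, left/right extents
h=cv2.cvtColor(im,cv2.COLOR_BGR2HSV)
for r in range(int(e[1])-60,int(e[1])+30,15): print(r,h[r,int(e[0])-100:int(e[0])+101:8,2].tolist())
```

```text
[0.66713701 0.16640762 0.16058814] [-3.14075286e+00 -9.73682334e-04 -1.69831628e-01]
[317.94449558 261.097752  ]
[317.5        257.5         52.09999847] [0.66939507 0.16656457 0.101     ] 0.06422436860087849
[317.5 224.5  41.5] [0.69019199 0.16296901 0.101     ] 0.04954280665113781
[319.5 280.5  70. ] [0.65387626 0.16796953 0.101     ] 0.08876175824333529
201 [205, 158, 147, 125, 96, 74, 88, 94, 91, 105, 102, 107, 125, 134, 137, 145, 147, 158, 155, 153, 154, 151, 142, 130, 137, 153]
216 [142, 133, 93, 88, 83, 69, 72, 78, 114, 63, 161, 172, 180, 178, 174, 175, 80, 170, 136, 136, 133, 132, 130, 135, 129, 139]
231 [147, 96, 95, 93, 156, 93, 93, 70, 187, 178, 178, 176, 179, 174, 186, 181, 174, 172, 105, 133, 118, 111, 106, 125, 136, 139]
246 [92, 93, 85, 93, 101, 102, 98, 166, 176, 180, 188, 180, 190, 177, 172, 172, 166, 175, 179, 122, 119, 101, 108, 122, 142, 140]
261 [84, 93, 97, 96, 97, 94, 140, 175, 182, 164, 179, 188, 176, 180, 180, 182, 174, 178, 175, 171, 119, 120, 125, 124, 109, 117]
276 [91, 88, 101, 129, 143, 142, 143, 174, 172, 183, 183, 175, 179, 182, 181, 185, 182, 179, 178, 234, 124, 117, 115, 114, 67, 70]
```

Request:
arm_command(moves=[[0.085,[0.002,0,-0.02],[0,0,0]],[0.085,[0.002,0,-0.04],[0,0,0]],[0.085,[0.002,0,-0.055],[0,0,0]],[0.085,[0.002,0,-0.07],[0,0,0]],[0.085,[0.002,0,-0.085],[0,0,0]],[0.085,[0.002,0,-0.1],[0,0,0]],[0.085,[0.002,0,-0.116],[0,0,0]],[0.085,[0.002,0,-0.116],[0,0,0]],[0.085,[0.002,0,-0.116],[0,0,0]],[0.0,[0.002,0,-0.116],[0,0,0]],[0.0,[0.002,0,-0.116],[0,0,0]],[0.0,[0.002,0,-0.116],[0,0,0]],[0.0,[0.002,0,-0.116],[0,0,0]],[0.0,[0.002,0,-0.116],[0,0,0]],[0.0,[0.002,0,-0.116],[0,0,0]],[0.0,[0.002,0,-0.116],[0,0,0]]], newtons=50)

```text
time: 23.7
eef_pos: [0.6705, 0.1669, 0.0466]
tcp_rot: [-3.139, -0.005, -0.171]
ft_force: [-0.2, -0.9, 7.0]
width: 0.0652
gripper_force: 56.9
```

Run:
```python
from plant import sense
s=sense(); print(s['eef_pos'],s['tcp_rot'],s['width'],s['gripper_force'],s['ft_force'])
```

```text
[0.6705123  0.16693346 0.04657011] [-3.13948251 -0.0046001  -0.17056639] 0.06524218270654684 56.894576121121645 [-0.18924375 -0.85986304  7.01916703]
```

Request:
arm_command(moves=[[0.0,[0,0,0.02],[0,0,0]],[0.0,[0,0,0.045],[0,0,0]],[0.0,[0,0,0.06],[0,0,0]],[0.0,[0.004,-0.03,0.06],[0,0,0]],[0.0,[0.008,-0.06,0.06],[0,0,0]],[0.0,[0.01,-0.09,0.06],[0,0,0]],[0.0,[0.01,-0.12,0.06],[0,0,0]],[0.0,[0.01,-0.15,0.06],[0,0,0]],[0.0,[0.01,-0.18,0.06],[0,0,0]],[0.0,[0.01,-0.21,0.06],[0,0,0]],[0.0,[0.01,-0.24,0.06],[0,0,0]],[0.0,[0.0095,-0.269,0.06],[0,0,0]],[0.0,[0.0095,-0.269,0.05],[0,0,0]],[0.0,[0.0095,-0.269,0.03],[0,0,0]],[0.0,[0.0095,-0.269,0.02],[0,0,0]],[0.0,[0.0095,-0.269,0.02],[0,0,0]],[0.0,[0.0095,-0.269,0.02],[0,0,0]]])

```text
time: 25.12
eef_pos: [0.6777, -0.1017, 0.0629]
tcp_rot: [-3.141, 0.002, -0.169]
ft_force: [0.2, 0.4, -3.4]
width: 0.0655
gripper_force: 57.4
```

Run:
```python
from m5 import *
from plant import sense
s=sense(); print(s['eef_pos'],s['tcp_rot'],s['width'],s['gripper_force'],s['ft_force'])
p=shot('w13')
```

```text
[ 0.67770207 -0.10173209  0.06294098] [-3.14121726e+00  1.55721501e-03 -1.69252420e-01] 0.06552047661443512 57.38554630894214 [ 0.2216828   0.40846777 -3.36845595]
```

Request:
arm_command(moves=[[0.0,[0.002,-0.001,-0.008],[0,0,0]],[0.0,[0.002,-0.001,-0.013],[0,0,0]],[0.0,[0.002,-0.001,-0.016],[0,0,0]],[0.0,[0.002,-0.001,-0.018],[0,0,0]],[0.0,[0.002,-0.001,-0.018],[0,0,0]],[0.0,[0.002,-0.001,-0.018],[0,0,0]]])

```text
time: 25.67
eef_pos: [0.6803, -0.1036, 0.0467]
tcp_rot: [3.141, -0.001, -0.17]
ft_force: [-4.4, 0.8, 6.6]
width: 0.0655
gripper_force: 58.3
```

Standing on the bench; release, rise and check by numbers.

Request:
arm_command(moves=[[0.085,[0,0,0],[0,0,0]],[0.085,[0,0,0],[0,0,0]],[0.085,[0,0,0],[0,0,0]],[0.085,[0,0,0],[0,0,0]],[0.085,[0,0,0],[0,0,0]],[0.085,[0,0,0.02],[0,0,0]],[0.085,[0,0,0.05],[0,0,0]],[0.085,[0,0,0.08],[0,0,0]],[0.085,[0,0,0.12],[0,0,0]],[0.085,[0,0,0.16],[0,0,0]],[0.085,[0,0,0.2],[0,0,0]],[0.085,[-0.04,0,0.22],[0,0,0]],[0.085,[-0.08,0,0.22],[0,0,0]],[0.085,[-0.12,0,0.22],[0,0,0]],[0.085,[-0.12,0,0.22],[0,0,0]],[0.085,[-0.12,0,0.22],[0,0,0]],[0.085,[-0.12,0,0.22],[0,0,0]]])

```text
time: 27.08
eef_pos: [0.5605, -0.1039, 0.266]
tcp_rot: [3.141, -0.002, -0.171]
ft_force: [0.1, 0.6, -0.5]
width: 0.0851
gripper_force: 0.0
```

Run:
```python
from m5 import *
from plant import sense
p=shot('w14'); s=sense(); print(s['eef_pos'],s['tcp_rot'],s['ft_force'])
im,p=load('w14'); h=cv2.cvtColor(im,cv2.COLOR_BGR2HSV)
a=np.radians(-9.8);c0=np.array([.578,-.085]);E=np.array([[np.cos(a),np.sin(a)],[-np.sin(a),np.cos(a)]])
def P(ex,ey,z): return proj(p,np.r_[c0+E.T@[ex,ey],z])
e=P(.102,0,.101);x,y=int(e[0]-70),max(int(e[1]-70),0)
g=cv2.GaussianBlur(cv2.cvtColor(im[y:y+140,x:x+140],cv2.COLOR_BGR2GRAY),(5,5),1)
c=cv2.HoughCircles(g,cv2.HOUGH_GRADIENT,1,20,param1=80,param2=12,minRadius=30,maxRadius=50)
for k in c[0][:3]:
    o=onz(p,k[0]+x,k[1]+y,.101); print('jar',k+[x,y,0],'rel',(E@(o[:2]-c0)).round(4),2*k[2]*np.linalg.norm(o-p['position'])/p['fx'])
q=np.array([P(i,j,.096) for i in(-.03,.03) for j in(-.11,.11)]).astype(int);lo,hi=q.min(0),q.max(0);print(lo,hi,P(0,0,.096))
m=roi(cv2.inRange(h,(8,60,60),(30,255,255)),max(lo[0],0),lo[1],hi[0]-lo[0],hi[1]-lo[1])
# batten edges: column profile through left/right thirds
for ey in(-.085,-.058,.058,.085):
    print(ey,[ (round(float(ex),3),h[int(v),int(u)].tolist()) for ex in np.arange(-.03,.031,.006) for u,v in [P(ex,ey,.096)]])
print('along',[ (round(float(ey),3),h[int(v),int(u)].tolist()) for ey in np.r_[-.105:-.08:.004,.082:.106:.004] for u,v in [P(0,ey,.096)]])
```

```text
[ 0.5611223  -0.10376839  0.26587788] [-3.14133995e+00 -1.73534987e-03 -1.70520255e-01] [-0.05553075 -0.39441506 -0.36040843]
jar [297.5         80.5         42.70000076] rel [ 0.101  -0.0039] 0.0761036554633332
[170 168] [419 233] [295.69487042 202.00826006]
-0.085 [(-0.03, [138, 12, 106]), (-0.024, [0, 5, 104]), (-0.018, [168, 11, 114]), (-0.012, [18, 105, 194]), (-0.006, [18, 104, 199]), (-0.0, [18, 105, 197]), (0.006, [18, 106, 195]), (0.012, [18, 102, 200]), (0.018, [42, 6, 200]), (0.024, [100, 10, 151]), (0.03, [84, 6, 210])]
-0.058 [(-0.03, [130, 8, 102]), (-0.024, [114, 13, 99]), (-0.018, [140, 16, 93]), (-0.012, [18, 102, 207]), (-0.006, [18, 103, 196]), (-0.0, [18, 105, 194]), (0.006, [18, 103, 195]), (0.012, [18, 103, 200]), (0.018, [23, 20, 115]), (0.024, [90, 11, 116]), (0.03, [90, 9, 140])]
0.058 [(-0.03, [18, 26, 128]), (-0.024, [5, 32, 105]), (-0.018, [0, 21, 61]), (-0.012, [18, 103, 208]), (-0.006, [18, 100, 202]), (-0.0, [18, 101, 201]), (0.006, [18, 101, 205]), (0.012, [18, 101, 206]), (0.018, [78, 7, 189]), (0.024, [85, 8, 190]), (0.03, [78, 6, 204])]
0.085 [(-0.03, [11, 26, 135]), (-0.024, [10, 25, 121]), (-0.018, [8, 28, 73]), (-0.012, [18, 101, 213]), (-0.006, [19, 100, 206]), (-0.0, [19, 99, 203]), (0.006, [19, 103, 208]), (0.012, [18, 106, 203]), (0.018, [30, 13, 115]), (0.024, [24, 10, 122]), (0.03, [30, 5, 154])]
along [(-0.105, [6, 18, 139]), (-0.101, [8, 21, 135]), (-0.097, [3, 19, 145]), (-0.093, [16, 52, 200]), (-0.089, [18, 104, 197]), (-0.085, [18, 105, 197]), (-0.081, [18, 104, 196]), (0.082, [18, 102, 202]), (0.086, [18, 99, 203]), (0.09, [16, 75, 109]), (0.094, [4, 30, 67]), (0.098, [12, 19, 68]), (0.102, [18, 19, 68])]
```

```bash
python3 -c "
from plant import close_job
print(close_job())"
```

```text
the job is handed in; nothing more can be done
None
```

I handed the job in at about 27 s: both tall blocks, the batten and the jar are in place, and the star, low block and other things were not touched as far as I could see. Measured gaps are about 16–17 mm from web to plaque and 20 mm from jar to plaque. I had used up the pictures, so the jar's final place was checked by numbers only: those put it 1–4 mm right of the star's line.

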